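# Park the ball at the top of the rolling-game ramp

### The job

Get the stall's rolling game ready for the next player: with the fingertips, push the wooden ball gently up its own lane of the sloped ramp and over the little ridge, so that it stays in the pocket against the stop board at the top, then let go of it. Keep it rolling in the lane: do not lift or flick it and do not let it run away back down. Leave the wooden roller at the foot of the other lane, and everything else on the counter, where it is.

Things in the scene. Friction and masses are not known exactly. Their poses are not given: they have to be found in the camera images.
- ramp: Fixed wooden two-lane ramp, 345 mm long, 158 mm wide. Origin: on the counter under its middle. x points horizontally uphill, y left when looking uphill, z up. The flat lane floors climb 8 degrees towards +x, 45 mm above the counter at the origin. Two lanes, 64 mm wide, centred at y = +37 and -37 mm; the three walls are 10 mm thick, 18 mm above the floor
- slope (a point): Point at lane-floor level straight above the ramp's origin; x along the slope uphill, y as the ramp's, z square to the floor. Along this x: low lip from -165 to -155 mm, 15 mm high; ridge across both lanes: a gentle wedge rising from +69 to +114 mm to 4 mm above the floor, then a sheer 4 mm drop back to the floor (the pocket); face of the stop board (40 mm high above the floor, 12 mm thick) at +165 mm
- pocket_mid (a point): Point midway between the two lanes (over the middle wall), level with the centre of a parked ball: 129 mm uphill of the slope point, 30 mm off the floor. A ball rests against the ridge's sheer step with its centre 37 mm to the side of here, or up to 6 mm further uphill where it touches the stop board
- ball_center (a point): Centre of the loose smooth lacquered wooden ball (friction about 0.3 on everything), 60 mm in diameter, about 0.1 to 0.2 kg. It starts at the foot of one of the two lanes, against the low lip (centre about 129 mm downhill of the slope point), and rolls freely: below the ridge it runs back when it is not held
- roller_center (a point): Centre of the loose wooden roller, a plain cylinder 60 mm in diameter and 56 mm long lying across the other lane, against the low lip; it must stay there
- skittle0: Small turned wooden skittle standing beside the ramp, 100 mm tall, 34 mm at its widest; origin under its centre. Not to be disturbed
- skittle1: A like skittle, standing beside the ramp; origin under its centre. Not to be disturbed
- skittle2: A like skittle, standing beside the ramp; origin under its centre. Not to be disturbed
- mug: White mug, 76 mm wide and 90 mm tall, standing beyond the upper end of the ramp; origin under its centre. Not to be disturbed
- basket: Round basket, 150 mm wide and 70 mm tall, on the right of the counter; origin under its centre. Not to be disturbed
- tin: Tin can, 74 mm wide and 110 mm tall, on the left of the counter; origin under its centre. Not to be disturbed
Not all that is in view belongs to the job. Leave any purple look-alike of the part that bears ball_center alone.

How it is judged (in metres and radians):
At the end, for the whole second after the job is handed in: The ball lies at rest (under 20 mm/s) on the lane floor in the top pocket: its centre 121 to 142 mm along the slope from the slope point, within 12 mm of its lane's middle and less than 34 mm off the lane floor; the roller is within 15 mm of its start (x of ball_center in the frame of slope between 0.121 and 0.142 m and z of ball_center in the frame of slope below 0.034 m and (y of ball_center in the frame of slope between 0.025 and 0.049 m or y of ball_center in the frame of slope between -0.049 and -0.025 m) and linear speed of ball below 0.02 m/s and distance of roller_center from where it was at the start of the episode below 0.015 m); the robot touches nothing.
It fails at once if the ball is lifted off the lane floor (centre more than 44 mm above it; 30 when rolling, 34 on top of the ridge) or leaves the ramp (z of ball_center in the frame of slope above 0.044 m or z of ball_center in the frame of slope below 0.02 m).
It fails at once if the ball is flicked or runs back (faster than 0.4 m/s) (linear speed of ball above 0.4 m/s).
It fails at once if the ball is pushed harder than 40 N (contact force between any of the fingers, the arm and ball above 40 N).
It fails at once if the roller is moved more than 15 mm (distance of roller_center from where it was at the start of the episode above 0.015 m).
It fails at once if a bystander (skittle, mug, basket, tin) is moved more than 30 mm or tipped (distance of any of skittle0, skittle1, skittle2, mug, basket, tin from where it was at the start of the episode above 0.03 m or angle between any of skittle0, skittle1, skittle2, mug, basket, tin's own z axis and vertical above 0.5 rad).
It also fails if it takes over 48 s, if anything falls off the work surface, if the arm or the gripper's body presses on something with over 40 N, if the wrist force passes 120 N, or if a joint passes its speed limit or range.

### The arm

A 7-joint arm with a two-finger parallel gripper is mounted at the origin on the work surface. World frame = base frame: x ahead of the robot, y to its left, z up, the work surface at z = 0. Lengths are in m, angles in degrees, forces in N, time in s.
With the tool pointing down it reaches from about 0.425 to 0.875 m from the base axis. Payload 4.7 kg.
Tool frame: the origin (TCP) lies at the very end of the fingers, on their centre line; the grasp point (between the pads) lies env.hold_point_z behind it (env.hold_point_z is the distance from the TCP to the grasp point, in m); z points along the fingers, y is the line along which they close (so a half turn about z gives the same grasp; the last joint's range is limited). The gripper opens to 87 mm and grips with 3 to 60 N. Pads are 19 mm wide; open, the fingers measure 117 mm over their backs; the gripper's body (75 mm by 190 mm) begins 51 mm behind the grasp point.
Start: joints at [66.755, 18.392, -4.016, 83.108, 1.295, 78.541, -3.26], TCP at [0.265, -0.594, 0.195] pointing down, gripper open.
Joint ranges: [-163.93, 163.93], [-17.29, 119.83], [-79.2, 71.16], [3.27, 140.29], [-89.18, 269.18], [5.43, 117.66], [-154.24, 154.24]. Speed limits (degrees/s): [147.25, 147.25, 180, 180, 180, 180, 180].

### API

Orientations are given as [roll, pitch, yaw] about the fixed x, y, z axes, in that order (R = Rz(yaw) Ry(pitch) Rx(roll)).
In Python, from cell import env gives the robot as it stands.
- The arm moves only by the shell command python3 -m jog 'ROWS' [FORCE]. ROWS is JSON, a list of rows, each an object with "dp": the shift along the tool's x, y, z in cm, a list of three; "twist": the turn about the tool's z in degrees; "fingers": the opening, from 0 (shut) to 1 (fully open). A call has 1 to 8 rows; each row is the pose to reach, as a shift and turn from the pose commanded when the call began, along the tool's axes at that moment; what a row does not reach only later rows make up. A row lasts 1/8 s, in which the tool goes at most 62.5 mm and 10.7 degrees, less where a joint would pass 70% of its speed; a pose out of reach is approached as far as the arm can. A call with a gripper value outside its range is refused whole. The fingers move at their own pace and stop on an object; FORCE is the grip in N (left out, the last holds). Time passes only in rows, so rows that repeat a pose let the fingers close. It gives the time, the measured TCP pose, the force, the opening and the grip force at its end, in the units of the state.
- env.get_obs(): the state, without advancing time (a new reading comes with each control period).
- env.read_camera(name): name is "scene" or "top" or "wrist"; returns a dict with "pixels" (384x512x3 uint8, blue, green, red), "depth" (384x512 float32, m along the optical axis (not along the pixel's ray), 0 where there is no reading), "fx", "fy", "cx", "cy" (pixels), "rvec" (rotation vector, rad) and "tvec" (3), from world to camera coordinates, as OpenCV has them. Camera axes: x right, y down, z forward; pixel columns grow to the right and rows downward; lengths in m; the calibration is good to about 2 mm. The wrist camera is an equidistant fisheye: a pixel r from the principal point sees the ray r / f radians off the axis. A picture is of the moment at which its call begins.
- env.sign_off(): hands the job in; it is judged then, once.
The state is a dict: "time_s": time; "qpos": joint angles; "joint_velocities": joint speeds; "effort": joint torques, N m; "tool_pos": TCP position; "tool_rot": TCP orientation; "force": force on the tool from outside, world axes, zero at the start; "wrist_torque": the same for the moment, N m; "grip_width": finger opening in m; "grasp_force": force on a finger pad.
Only numpy, scipy, OpenCV 4.12 (cv2) and the standard library are available. Lean on these libraries where they do the work, as an engineer would, in place of code of your own. Each camera call takes 0.05 s, during which the arm holds its last target. There are 200 camera calls.

## Working session

There is one attempt and no reset: what is moved stays moved. The work goes in short steps, Python scripts to look and compute and a shell command to move; the robot and the scene stay as the last step left them, time stands still between calls to the robot, and variables do not carry over. Pictures are saved under pics/ and viewed, at most 10 in all, crops included, and the job is handed in when it is done.

```bash
mkdir -p pics; ls
python3 - <<'E'
from cell import env
import cv2,numpy as np
print(env.get_obs(), env.hold_point_z)
for n in("scene","top"):
    c=env.read_camera(n); cv2.imwrite(f"pics/{n}0.png",c["pixels"]); np.savez(f"{n}0.npz",**c)
    print(n,c["fx"],c["fy"],c["cx"],c["cy"],c["rvec"],c["tvec"])
E
```

```text
pics
{'time_s': 0.0, 'qpos': array([66.75558327, 18.43780744, -4.01513001, 83.17552595,  1.2978684 ,
       78.54237344, -3.26041707]), 'joint_velocities': array([-0.07820992,  0.02823247,  0.01273863, -0.00208137,  0.04035056,
        0.03862923, -0.07698135]), 'effort': array([ 7.91195343e-04, -4.91285741e+01, -4.03295355e-01, -3.12532461e+01,
       -6.39463635e-02,  4.37443075e-02,  1.87061119e-04]), 'tool_pos': array([ 0.26459552, -0.59302753,  0.19377028]), 'tool_rot': array([-1.79889698e+02,  8.83720009e-03,  2.40539631e+01]), 'force': array([-0.13821345,  0.68984949, -0.31228038]), 'wrist_torque': array([-0.04026959,  0.00145679, -0.01417296]), 'grasp_force': 0.0, 'grip_width': 0.08722052070936663} 0.0187
scene 452.92703367168866 452.92703367168866 259.9585408535051 193.52854596939633 [ 1.44245261  2.20836929 -0.82949269] [ 0.21514637 -0.33787201  1.75332777]
top 476.25689826974116 476.25689826974116 251.78551624699563 195.03408441115454 [ 2.15286427 -2.18609117  0.08672632] [0.02659763 0.57237962 1.69193024]
```

View pics/scene0.png

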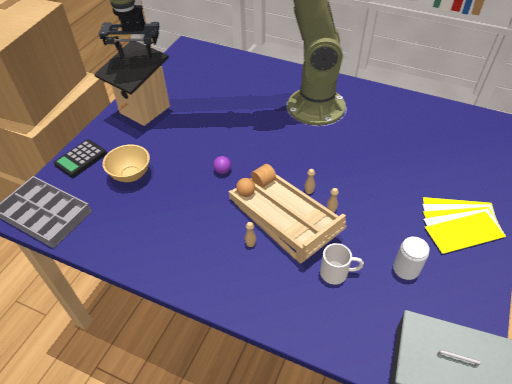

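View pics/top0.png

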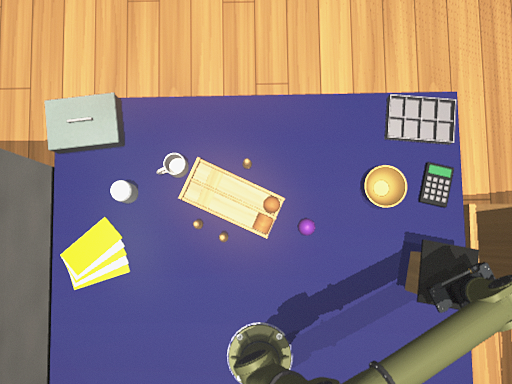

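Candidates for the ball: the orange-brown sphere at scene (246,187) / top (271,204), the orange-brown roller at scene (264,175) / top (263,222), and the purple look-alike at scene (222,165) / top (307,227). I choose the sphere at top (271,204). A close crop will check this while I measure.

```bash
cat > h.py <<'E'
import numpy as np,cv2
def cloud(c):
    R=cv2.Rodrigues(np.array(c["rvec"]))[0]; t=np.array(c["tvec"]).ravel(); d=c["depth"]
    v,u=np.mgrid[:d.shape[0],:d.shape[1]]
    P=np.dstack([(u-c["cx"])/c["fx"]*d,(v-c["cy"])/c["fy"]*d,d])
    return (P-t)@R
def sphere(P):
    A=np.c_[2*P,np.ones(len(P))]; s=np.linalg.lstsq(A,(P**2).sum(1),rcond=None)[0]
    return s[:3],np.sqrt(s[3]+s[:3]@s[:3])
E
python3 - <<'E'
import numpy as np,cv2
from h import *
t=dict(np.load("top0.npz"));s=dict(np.load("scene0.npz"))
a=cv2.resize(t["pixels"][145:250,170:330],None,fx=4,fy=4,interpolation=2)
cv2.imwrite("pics/crop.png",a)
for n,c,win in(("top",t,(150,245,170,295)),("scene",s,(155,262,222,350))):
    P=cloud(c);hsv=cv2.cvtColor(c["pixels"],cv2.COLOR_BGR2HSV)
    r0,r1,c0,c1=win
    m=np.zeros(P.shape[:2],bool);m[r0:r1,c0:c1]=True
    m&=(P[...,2]>.015)&(hsv[...,0]<30)&(hsv[...,1]>40)
    k,l,st,ce=cv2.connectedComponentsWithStats(m.astype(np.uint8))
    for i in range(1,k):
        if st[i,4]>15: print(n,i,st[i],P[l==i].mean(0).round(3))
    i=1+st[1:,4].argmax(); Q=P[l==i]
    print(n,"rect",cv2.minAreaRect(Q[:,:2].astype(np.float32)),Q[:,2].min(),Q[:,2].max())
    o=m&(hsv[...,1]>150)
    k,l,st,ce=cv2.connectedComponentsWithStats(o.astype(np.uint8))
    for i in range(1,k):
        if st[i,4]>40: print(n,"orange",st[i],ce[i].round(1),sphere(P[l==i]),P[l==i].mean(0).round(3))
# bystanders
P=cloud(t)
for u,v in((247,162),(197,224),(223,237),(175,163)):
    q=P[v-6:v+7,u-6:u+7].reshape(-1,3);q=q[q[:,2]>.03];print(u,v,q.mean(0).round(3),q[:,2].max())
E
```

```text
top 5 [ 178  157  107   82 4177] [0.561 0.093 0.064]
top 6 [243 159   9  10  67] [0.681 0.034 0.073]
top 7 [181 162   7  14  31] [0.67  0.257 0.04 ]
top 9 [193 220  10   9  64] [0.469 0.209 0.07 ]
top 10 [219 233   9   9  63] [0.423 0.12  0.072]
top rect ((0.554229736328125, 0.09131249785423279), (0.34069162607192993, 0.17040300369262695), 64.57183074951172) 0.016918814424442746 1.7370968998052958
scene 1 [ 229  164  117   97 5448] [0.572 0.106 0.065]
scene 2 [305 169  10  23 161] [0.435 0.128 0.063]
scene 4 [245 222  11  23 172] [0.692 0.039 0.059]
scene rect ((0.8521704077720642, 0.26540279388427734), (1.0017725229263306, 0.32286298274993896), 30.378175735473633) 0.015010918387721584 1.1067435342288892
247 162 [0.677 0.034 0.097] 1.7370968998052958
197 224 [0.468 0.21  0.071] 0.10565787951039297
223 237 [0.423 0.119 0.097] 1.7370968998052958
175 163 [0.685 0.271 0.192] 1.7370968998052958
```

View pics/crop.png

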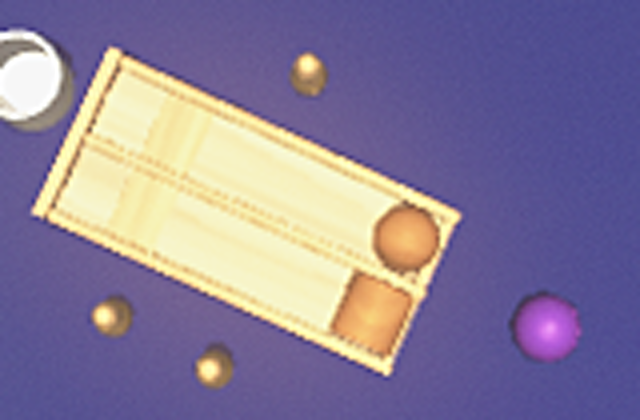

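The crop confirms it: a round ball at crop (406,238) in the lane on the far (+x) side, and the square-looking roller at (372,312). The ridge is at about (165,130-200).

Run:
```python
import numpy as np,cv2
from h import *
for n,ball,box in(("top",(271,204),(178,157,107,82)),("scene",(246,187),(229,164,117,97))):
    c=dict(np.load(n+"0.npz"));P=cloud(c);hsv=cv2.cvtColor(c["pixels"],cv2.COLOR_BGR2HSV)
    print(hsv[ball[1],ball[0]],P[ball[1],ball[0]])
    v,u=np.mgrid[:384,:512]
    ok=(c["depth"]>.3)&(P[...,2]<.14)
    m=ok&(np.hypot(u-ball[0],v-ball[1])<7.5)
    print(n,"ball",sphere(P[m]))
    # fixed radius estimate along the ray at patch centroid
    m=ok&(P[...,2]>.012)&(hsv[...,0]<32)&(hsv[...,1]>40)
    x,y,w,h=box; b=np.zeros_like(m);b[y:y+h,x:x+w]=1
    k,l,st,_=cv2.connectedComponentsWithStats((m&b).astype(np.uint8))
    Q=P[l==1+st[1:,4].argmax()]; r=cv2.minAreaRect(Q[:,:2].astype(np.float32)); print(n,r,len(Q))
    # robust rect: percentiles along axis
    for a in np.radians([23,24,25,25.5,26,27]):
        # uphill dir = rotate +y towards +x
        e=np.array([np.sin(a),np.cos(a)]);f=np.array([-e[1],e[0]])
        A=Q[:,:2]@e;B=Q[:,:2]@f
        pa=np.percentile(A,[.5,99.5]);pb=np.percentile(B,[.5,99.5])
        print(np.degrees(a).round(1),"len",np.ptp(pa).round(4),"wid",np.ptp(pb).round(4),"mid",(e*pa.mean()+f*pb.mean()).round(4))
```

```text
[ 18 133 246] [ 0.53449414 -0.04889692  0.09204449]
top ball (array([ 0.53505711, -0.04948927,  0.06728583]), np.float64(0.02397785927257662))
top ((0.5598905086517334, 0.08861763775348663), (0.34009072184562683, 0.15795759856700897), 64.80491638183594) 4259
23.0 len 0.3319 wid 0.1612 mid [0.5592 0.0874]
24.0 len 0.3316 wid 0.1579 mid [0.559  0.0874]
25.0 len 0.3318 wid 0.1556 mid [0.5589 0.0875]
25.5 len 0.3317 wid 0.1556 mid [0.5589 0.0874]
26.0 len 0.3317 wid 0.1563 mid [0.5589 0.0874]
27.0 len 0.332 wid 0.1595 mid [0.5586 0.0877]
[ 15 135 225] [ 0.54990347 -0.03751892  0.07975548]
scene ball (array([ 0.53895905, -0.04491651,  0.06500757]), np.float64(0.021654605641482905))
scene ((0.533371090888977, 0.10362428426742554), (0.34606921672821045, 0.2221279740333557), 64.84484100341797) 5483
23.0 len 0.3365 wid 0.2161 mid [0.5403 0.1037]
24.0 len 0.335 wid 0.2148 mid [0.5388 0.1049]
25.0 len 0.3339 wid 0.2139 mid [0.5377 0.1063]
25.5 len 0.3335 wid 0.2144 mid [0.5376 0.107 ]
26.0 len 0.3333 wid 0.2156 mid [0.5378 0.1074]
27.0 len 0.3326 wid 0.2189 mid [0.5388 0.1084]
```

Ramp: uphill yaw is about 64.7° and the origin is about (0.559, 0.0885). The ball is in the right lane (y = -37 mm), and its predicted position (0.536, -0.047) agrees with the measurement. I'll move to a point behind it with the fingers shut and tool x uphill.

```bash
python3 -m jog '[{"dp":[2.1,-1.7,0],"twist":-2,"fingers":0},{"dp":[5.9,-4.8,0],"twist":-6,"fingers":0},{"dp":[10.5,-8.6,0],"twist":-11,"fingers":0},{"dp":[15.1,-12.4,0],"twist":-16,"fingers":0},{"dp":[19.7,-16.2,0],"twist":-22,"fingers":0},{"dp":[24.3,-20,0],"twist":-28,"fingers":0},{"dp":[28.1,-23.1,0],"twist":-34,"fingers":0},{"dp":[30.2,-24.8,0],"twist":-40.6,"fingers":0}]' 10
cat >> h.py <<'E'
from scipy.spatial.transform import Rotation as Ro
O=np.array([.559,.0885,0]);YAW=np.radians(64.7)
Rr=Ro.from_euler("z",YAW).as_matrix(); S=Rr@Ro.from_euler("y",-8,degrees=True).as_matrix(); SP=O+[0,0,.045]
def slope(p): return S.T@(np.asarray(p)-SP)
def togo(o,h,y,z):
    "cm in tool axes to horizontal ramp pos h,y (m), world z; and twist"
    w=O+Rr@[h,y,0]; w[2]=z
    R=Ro.from_euler("xyz",o["tool_rot"],degrees=True).as_matrix()
    return (R.T@(w-o["tool_pos"])*100).round(2), "twist",round(o["tool_rot"][2]-64.7,2)
E
python3 - <<'E'
from cell import env
from h import *
o=env.get_obs();print(o["tool_rot"],o["grip_width"],o["force"],togo(o,-.205,-.037,.15))
E
```

```text
time_s: 1.1
tool_pos: [0.4407, -0.2408, 0.1947]
tool_rot: [-180.0, -0.0, 65.1]
force: [-0.8, 0.2, -0.1]
grip_width: 0.0148
grasp_force: 0.0
[-1.79989467e+02 -1.83325368e-02  6.50910710e+01] 0.014842846510072753 [-0.8248418   0.16636337 -0.05847675] (array([14.32,  0.43,  4.48]), 'twist', np.float64(0.39))
```

```bash
python3 -m jog '[{"dp":[2,0.1,0.5],"twist":0.3,"fingers":0},{"dp":[6,0.2,2],"twist":0.4,"fingers":0},{"dp":[10,0.3,3.5],"twist":0.4,"fingers":0},{"dp":[13,0.4,4.5],"twist":0.4,"fingers":0},{"dp":[14.3,0.4,5.5],"twist":0.4,"fingers":0},{"dp":[14.3,0.4,6],"twist":0.4,"fingers":0},{"dp":[14.3,0.4,6],"twist":0.4,"fingers":0}]'
python3 - <<'E'
from cell import env
from h import *
o=env.get_obs();print(o["tool_pos"],o["tool_rot"],o["grip_width"],o["force"],togo(o,-.190,-.037,.05))
for n in("wrist","scene"):
    c=env.read_camera(n);np.savez(n+"1.npz",**c)
    cv2.imwrite(f"pics/{n}1.png",c["pixels"] if n=="wrist" else cv2.resize(c["pixels"][130:270,200:360],None,fx=4,fy=4))
    print(n,c["fx"],c["cx"],c["cy"],c["rvec"],c["tvec"])
E
```

```text
time_s: 1.98
tool_pos: [0.5036, -0.1182, 0.1344]
tool_rot: [-179.9, 0.1, 64.1]
force: [0.0, -0.1, 0.5]
grip_width: 0.0005
grasp_force: 0.0
[ 0.50356571 -0.11817689  0.13435637] [-1.79947677e+02  5.83676148e-02  6.41288557e+01] 0.0005261041050918623 [ 0.01966307 -0.07758671  0.48188502] (array([ 2.06, -0.13,  8.43]), 'twist', np.float64(-0.57))
wrist 297.3186396354542 250.2715842911602 192.67011493338873 [-2.79174471  0.64019035  0.09376039] [-0.50483192  0.08993284  0.3648569 ]
scene 452.92703367168866 259.9585408535051 193.52854596939633 [ 1.44245261  2.20836929 -0.82949269] [ 0.21514637 -0.33787201  1.75332777]
```

View pics/wrist1.png

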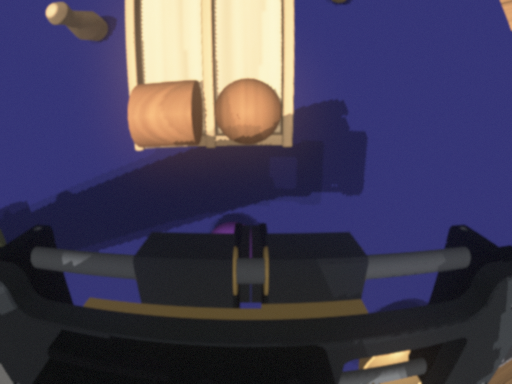

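View pics/scene1.png

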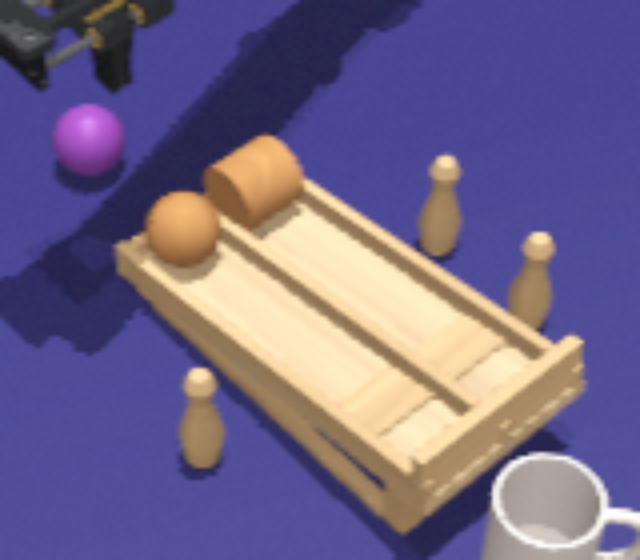

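The wrist view shows the ball at (248,110) straight ahead of the shut fingers (233-267, 250), the roller at (165,113), and the purple ball behind the fingers at (235,228). I'll refine the ball's position from this view.

Run:
```python
from h import *
c=dict(np.load("wrist1.npz"));R=cv2.Rodrigues(c["rvec"])[0];C=-R.T@c["tvec"].ravel()
def ray(u,v):
    x=(u-c["cx"])/c["fx"];y=(v-c["cy"])/c["fy"];r=np.hypot(x,y)
    return R.T@np.array([x/r*np.sin(r),y/r*np.sin(r),np.cos(r)])
def at(u,v,z): d=ray(u,v);return C+d*(z-C[2])/d[2]
hsv=cv2.cvtColor(c["pixels"],cv2.COLOR_BGR2HSV)
m=cv2.inRange(hsv,(5,90,90),(17,255,255));m[:70]=0;m[150:]=0;m[:,:214]=0;m[:,284:]=0
q=cv2.findContours(m,0,1)[0];q=max(q,key=cv2.contourArea);(u,v),r=cv2.minEnclosingCircle(q);print(u,v,r)
p=at(u,v,.0568);print("ball",p,"slope",slope(p)*1000)
P=cloud(dict(np.load("top0.npz")));print("purple",P[227,307])
# wall outer corners at lip (z = wall top)
for uv in((135,149),(292,146),(213,145)): 
    p=at(*uv,.04);print(uv,(Rr.T@(p-O)*1000).round(1))
```

```text
248.5 108.0 51.325042724609375
ball [ 0.53528833 -0.04956931  0.0568    ] slope [-132.00376573  -37.56769912   30.46788478]
purple [ 0.45389071 -0.17457153  0.06074564]
(135, 149) [-171.1   77.9   40. ]
(292, 146) [-171.6  -79.1   40. ]
(213, 145) [-169.9   -2.8   40. ]
```

```bash
python3 -m jog '[{"dp":[0.3,0,1],"twist":-0.2,"fingers":0},{"dp":[0.8,-0.1,3],"twist":-0.6,"fingers":0},{"dp":[1.3,-0.1,5],"twist":-0.6,"fingers":0},{"dp":[1.7,-0.1,7],"twist":-0.6,"fingers":0},{"dp":[2,-0.1,8],"twist":-0.6,"fingers":0},{"dp":[2,-0.1,8.4],"twist":-0.6,"fingers":0},{"dp":[2,-0.1,8.4],"twist":-0.6,"fingers":0},{"dp":[2,-0.1,8.4],"twist":-0.6,"fingers":0}]'
cat > st.py <<'E'
from cell import env
from h import *
o=env.get_obs();print(o["time_s"],o["tool_pos"].round(4),o["tool_rot"].round(2),o["force"].round(2),"ramp",(Rr.T@(o["tool_pos"]-O)*1000).round(1),"slope",(slope(o["tool_pos"])*1000).round(1))
E
python3 st.py
```

```text
time_s: 3.08
tool_pos: [0.5127, -0.0984, 0.0515]
tool_rot: [179.9, 0.0, 64.8]
force: [-0.2, -0.2, -0.7]
grip_width: 0.0008
grasp_force: 0.0
3.075 [ 0.5127 -0.0984  0.0515] [179.93   0.    64.83] [-0.15 -0.18 -0.75] ramp [-188.7  -38.    51.5] slope [-186.   -38.    32.7]
```

```bash
python3 -m jog '[{"dp":[0.4,0,0.1],"fingers":0},{"dp":[1,0,0.2],"fingers":0},{"dp":[1.5,0,0.28],"fingers":0},{"dp":[2,0,0.22],"fingers":0},{"dp":[2.5,0,0.15],"fingers":0},{"dp":[3,0,0.08],"fingers":0},{"dp":[3.5,0,0],"fingers":0},{"dp":[4,0,-0.07],"fingers":0}]'; python3 st.py
python3 - <<'E'
from cell import env
from h import *
c=env.read_camera("wrist");cv2.imwrite("pics/w2.png",c["pixels"])
E
```

```text
3.075 [ 0.5127 -0.0984  0.0515] [179.93   0.    64.83] [-0.15 -0.18 -0.75] ramp [-188.7  -38.    51.5] slope [-186.   -38.    32.7]validation failed for argument at $[0]...
```

View pics/w2.png

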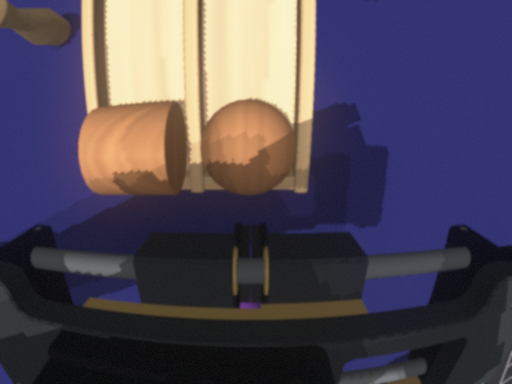

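The call was refused because every row needs a "twist". The arm hasn't moved, and the fingers are in line with the ball at (248,147). I'll send it again.

```bash
python3 -m jog '[{"dp":[0.4,0,0.1],"twist":0,"fingers":0},{"dp":[1,0,0.2],"twist":0,"fingers":0},{"dp":[1.5,0,0.28],"twist":0,"fingers":0},{"dp":[2,0,0.22],"twist":0,"fingers":0},{"dp":[2.5,0,0.15],"twist":0,"fingers":0},{"dp":[3,0,0.08],"twist":0,"fingers":0},{"dp":[3.5,0,0],"twist":0,"fingers":0},{"dp":[4,0,-0.07],"twist":0,"fingers":0}]'; python3 st.py
python3 - <<'E'
from cell import env
from h import *
c=env.read_camera("wrist");cv2.imwrite("pics/w3.png",c["pixels"])
E
```

```text
time_s: 4.12
tool_pos: [0.5316, -0.065, 0.0546]
tool_rot: [179.6, 0.2, 64.7]
force: [-2.7, -5.9, 16.4]
grip_width: 0.0006
grasp_force: 8.7
4.125 [ 0.5316 -0.065   0.0546] [1.7965e+02 1.5000e-01 6.4750e+01] [-2.72 -5.85 16.41] ramp [-150.5  -40.9   54.6] slope [-147.7  -40.9   30.5]
```

View pics/w3.png

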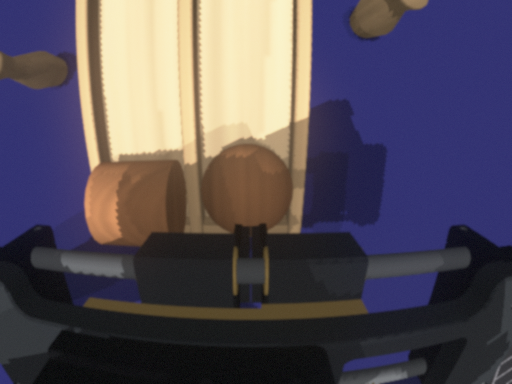

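Ball is ahead of the fingers at (247,188). The 16 N upward force is unexpected, so I'll measure before going on.

```bash
cat > look.py <<'E'
from cell import env
from h import *
import sys
o=env.get_obs();print(o["time_s"],o["force"].round(2),o["wrist_torque"].round(2),o["grasp_force"],"ramp",(Rr.T@(o["tool_pos"]-O)*1000).round(1))
for n in sys.argv[1:]:
    c=env.read_camera(n);P=cloud(c);hsv=cv2.cvtColor(c["pixels"],cv2.COLOR_BGR2HSV)
    L=(P-SP)@S; ok=(c["depth"]>.3)&(np.abs(L[...,0])<.18)&(np.abs(L[...,1])<.08)&(hsv[...,2]>20)&(hsv[...,0]<20)&(L[...,2]>.024)&(L[...,2]<.066)
    for s in(-1,1):
        Q=L[ok&(np.abs(L[...,1]-s*.037)<.03)]*1000
        if len(Q)>20: print(n,"lane",s,len(Q),"x pct",np.percentile(Q[:,0],[2,50,98]).round(1),"med y",np.median(Q[:,1]).round(1),"maxz",np.percentile(Q[:,2],97).round(1))
        if len(Q)>20 and s<0: print(" sphere",[a.round(1) for a in sphere(Q)])
E
python3 look.py scene top
python3 - <<'E'
from cell import env
import cv2
c=env.read_camera("scene");cv2.imwrite("pics/s4.png",cv2.resize(c["pixels"][110:250,180:340],None,fx=5,fy=4))
E
```

```text
4.175 [-0.88 -5.43 14.54] [-1.09  0.34 -0.11] 7.8762992564588785 ramp [-149.5  -41.1   55. ]
scene lane -1 384 x pct [-132.4  -99.9  174.5] med y -44.9 maxz 60.6
 sphere [array([ 32.3, -60.6, 104.3]), np.float64(155.8)]
scene lane 1 461 x pct [-149.6 -110.8  173.9] med y 31.8 maxz 62.2
top lane -1 32 x pct [-101.1  -92.9  174.1] med y -31.5 maxz 47.7
 sphere [array([ 36. , -31.9,  68.5]), np.float64(135.7)]
top lane 1 93 x pct [-153.7 -110.6  173.6] med y 55.0 maxz 63.4
```

View pics/s4.png

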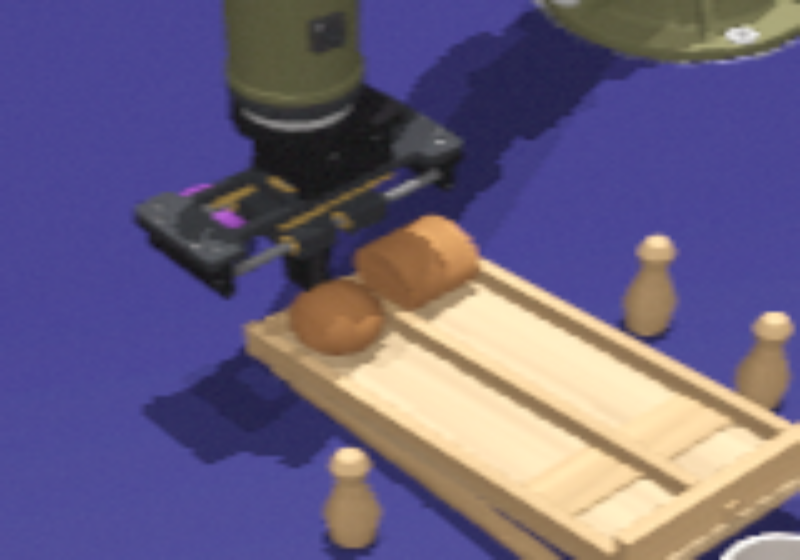

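Run:
```python
from h import *
for n in("top0","scene0"):
    c=dict(np.load(n+".npz"));L=(cloud(c)-SP)@S*1000;ok=c["depth"]>.3
    def z(x0,x1,y0,y1):
        q=L[ok&(L[...,0]>x0)&(L[...,0]<x1)&(L[...,1]>y0)&(L[...,1]<y1)];q=q[np.abs(q[:,2])<60]; return len(q),np.percentile(q[:,2],[10,50,90]).round(1) if len(q) else 0
    print(n,"floor lo",z(-80,-40,-58,-16),"floor mid",z(0,50,-58,-16),"floor+lane",z(0,50,16,58),"stop",z(167,175,-60,60),"midwall",z(-60,50,-3,3),"lip",z(-165,-156,-60,-14))
from cell import env
c=env.read_camera("wrist");R=cv2.Rodrigues(c["rvec"])[0];C=-R.T@c["tvec"].ravel()
np.savez("wrist3.npz",**c)
hsv=cv2.cvtColor(c["pixels"],cv2.COLOR_BGR2HSV)
m=cv2.inRange(hsv,(0,60,30),(16,255,255));m[:130]=0;m[233:]=0;m[:,198:]&=255;m[:,:198]=0;m[:,298:]=0
q=max(cv2.findContours(m,0,1)[0],key=cv2.contourArea)[:,0,:].astype(np.float64);q=q[q[:,1]<228]
# tangent-cone fit: rays to the limb make a cone about the centre direction
x=(q[:,0]-c["cx"])/c["fx"];y=(q[:,1]-c["cy"])/c["fy"];r=np.hypot(x,y)
d=np.c_[x/r*np.sin(r),y/r*np.sin(r),np.cos(r)]
w=np.linalg.lstsq(d,np.ones(len(d)),rcond=None)[0];k=1/np.linalg.norm(w);a=w*k
dist=.03/np.sqrt(1-k*k);p=C+R.T@a*dist
e=np.degrees(np.arccos(d@a));print("cone",e.mean(),e.std(),"ball",p,"slope",(slope(p)*1000).round(1))
o=env.get_obs();print(o["force"],o["tool_pos"],"slope",(slope(o["tool_pos"])*1000).round(1))
```

```text
top0 floor lo (130, array([-4.1,  1.7,  7.1])) floor mid (166, array([-3. ,  2.4,  7.4])) floor+lane (166, array([-4.4,  1.4,  6.5])) stop (73, array([36.7, 42.4, 47.7])) midwall (53, array([15.1, 19.3, 23.3])) lip (17, array([13. , 18.6, 47.1]))
scene0 floor lo (128, array([-0.9,  1.6,  4.4])) floor mid (181, array([-1.5,  1.4,  3.8])) floor+lane (162, array([-0.7,  1.9,  4.6])) stop (413, array([-1.1, 22.6, 41.6])) midwall (71, array([ 8.2, 18.4, 21.4])) lip (10, array([ 2.2, 11.7, 16.8]))
cone 10.153281796977708 1.63911511786515 ball [ 0.54480161 -0.03374107  0.08195185] slope [-110.3  -39.4   52.8]
[-1.53762641 -5.38199423 14.71529337] [ 0.53213768 -0.06460011  0.05489207] slope [-147.1  -41.1   30.7]
```

Run:
```python
from h import *
from cell import env
o=env.get_obs();T=Ro.from_euler("xyz",o["tool_rot"],degrees=True).as_matrix()
c=dict(np.load("wrist3.npz"));R=cv2.Rodrigues(c["rvec"])[0];t=c["tvec"].ravel();d=c["depth"]
v,u=np.mgrid[:384,:512];x=(u-c["cx"])/c["fx"];y=(v-c["cy"])/c["fy"];r=np.hypot(x,y)+1e-9
P=(np.dstack([x/r*np.tan(r)*d,y/r*np.tan(r)*d,d])-t)@R
TT=(P-o["tool_pos"])@T*1000
print("cam in tool",((-R.T@t-o["tool_pos"])@T*1000).round(1))
for a in((160,240),(200,240),(200,260),(242,228),(242,235),(260,228),(260,245),(242,250),(250,270),(242,290),(300,240),(300,270)):print(a,d[a[1],a[0]].round(3),TT[a[1],a[0]].round(1))
L=(P-SP)@S*1000
for a in((247,150),(247,170),(247,190),(247,210),(220,190),(280,190),(247,222),(150,180),(130,200)):print("ball/roller",a,L[a[1],a[0]].round(1))
m=(np.hypot(u-247,v-188)<38)&(v<222)&(d>.05);c0,rr=sphere(L[m]);print(c0,rr)
```

```text
cam in tool [  75.1    0.5 -190. ]
(160, 240) 0.089 [  36.1  -27.7 -108.8]
(200, 240) 0.089 [  36.2  -15.  -108.2]
(200, 260) 0.078 [  36.   -13.1 -120.3]
(242, 228) 0.17 [  8.4  -4.4 -32.8]
(242, 235) 0.161 [  7.8  -4.1 -41.4]
(260, 228) 0.167 [  9.4   5.9 -35.3]
(260, 245) 0.149 [  8.1   5.3 -54.4]
(242, 250) 0.143 [  8.3  -3.6 -60.4]
(250, 270) 0.085 [  29.8    0.4 -115. ]
(242, 290) 0.13 [ -3.6  -3.3 -77.5]
(300, 240) 0.09 [  36.1   15.7 -108. ]
(300, 270) 0.077 [  33.6   13.8 -121.6]
ball/roller (247, 150) [-94.7 -39.4  38.9]
ball/roller (247, 170) [-102.5  -39.4   52.2]
ball/roller (247, 190) [-112.1  -39.5   58.1]
ball/roller (247, 210) [-123.5  -39.4   60.1]
ball/roller (220, 190) [-114.1  -24.    53.5]
ball/roller (280, 190) [-114.8  -58.5   51.8]
ball/roller (247, 222) [-131.6  -39.4   59.5]
ball/roller (150, 180) [-109.9   19.    48. ]
ball/roller (130, 200) [-119.2   30.6   56.6]
[-123.27995763  -39.05333846   31.40961522] 28.94629735954458
```

The ball centre is really at slope x ≈ -123, and the force says I'm pressing down on its upper back. So the real fingertips seem to end short of the TCP point. I'll check that in the earlier wrist image, then back off.

```bash
python3 - <<'E'
from h import *
T=Ro.from_euler("xyz",[-179.948,.058,64.129],degrees=True).as_matrix();p=np.array([.50357,-.11818,.13436])
c=dict(np.load("wrist1.npz"));R=cv2.Rodrigues(c["rvec"])[0];t=c["tvec"].ravel();d=c["depth"]
v,u=np.mgrid[:384,:512];x=(u-c["cx"])/c["fx"];y=(v-c["cy"])/c["fy"];r=np.hypot(x,y)+1e-9
P=(np.dstack([x/r*np.tan(r)*d,y/r*np.tan(r)*d,d])-t)@R;TT=(P-p)@T*1000
for a in range(216,250,3): print(a,TT[a,243].round(1),TT[a,258].round(1))
L=(P-SP)@S*1000
m=(np.hypot(u-248.5,v-108)<24)&(d>.05);print(sphere(L[m]),(L[m][:,2]).max())
print("counter z",P[190,250], "tip proj of tcp:")
for z in(0,-.01,-.02,-.03):
    q=R@(p+T@[.0095,0,z])+t;th=np.arctan2(np.hypot(*q[:2]),q[2]);print(z,c["cx"]+c["fx"]*th*q[0]/np.hypot(*q[:2]),c["cy"]+c["fy"]*th*q[1]/np.hypot(*q[:2]))
E
python3 -m jog '[{"dp":[-0.5,0,0],"twist":0,"fingers":0},{"dp":[-1.2,0,0],"twist":0,"fingers":0},{"dp":[-2.2,0,0],"twist":0,"fingers":0},{"dp":[-3.2,0,0],"twist":0,"fingers":0},{"dp":[-4,0,0],"twist":0,"fingers":0},{"dp":[-4,0,0],"twist":0,"fingers":0},{"dp":[-4,0,0],"twist":0,"fingers":0}]'
```

```text
216 [-47.   -8.2 133.4] [-48.    9.3 135.9]
219 [-51.7  -8.3 135.8] [-51.5   9.3 135.3]
222 [-54.9  -8.3 134.2] [-55.3   9.4 135.2]
225 [  8.   -3.9 -27.6] [  8.1   4.9 -27.7]
228 [  8.1  -3.8 -32.3] [  8.3   4.8 -32.7]
231 [  8.2  -3.7 -36.9] [  8.2   4.7 -36.8]
234 [  8.   -3.6 -40.4] [  8.1   4.6 -40.8]
237 [  7.9  -3.5 -44.3] [  7.9   4.5 -44.3]
240 [  8.   -3.4 -48.2] [  8.3   4.4 -48.9]
243 [  8.1  -3.4 -52.2] [  8.    4.4 -51.8]
246 [  7.9  -3.3 -55.2] [  7.5   4.3 -54.4]
249 [  8.4  -3.2 -59.5] [  8.1   4.2 -58.8]
(array([-133.86837419,  -36.71280075,   33.46578675]), np.float64(27.390196610813657)) 62.623016344529894
counter z [ 4.96347502e-01 -1.32640173e-01 -2.43723943e-04] tip proj of tcp:
0 249.7750900228793 207.4343870202729
-0.01 249.73825415098028 212.49487476827957
-0.02 249.69770611574324 218.07731980895747
-0.03 249.65288893048773 224.26224676714548
time_s: 5.25
tool_pos: [0.5123, -0.0978, 0.0516]
tool_rot: [180.0, -0.0, 64.9]
force: [0.4, 0.1, 0.2]
grip_width: 0.0005
grasp_force: 0.0
```

Confirmed: the shut fingertips really end 28 mm behind the stated TCP, with their front face at tool x = +8 mm. The ball is back at the lip and the arm is clear. I'll lower the tool 3 cm and try the contact gently again.

```bash
python3 -m jog '[{"dp":[0,0,0.8],"twist":0,"fingers":0},{"dp":[0,0,2],"twist":0,"fingers":0},{"dp":[0,0,2.8],"twist":0,"fingers":0},{"dp":[0.3,0,3],"twist":0,"fingers":0},{"dp":[0.8,0,3],"twist":0,"fingers":0},{"dp":[1.3,0,3],"twist":0,"fingers":0},{"dp":[1.7,0,2.95],"twist":0,"fingers":0},{"dp":[2.1,0,2.9],"twist":0,"fingers":0}]'
cat > w.py <<'E'
from cell import env
from h import *
import sys
o=env.get_obs();T=Ro.from_euler("xyz",o["tool_rot"],degrees=True).as_matrix()
print("t",o["time_s"],"force ramp",(Rr.T@o["force"]).round(2),"tcp ramp",(Rr.T@(o["tool_pos"]-O)*1000).round(1),"yaw",o["tool_rot"].round(2))
print("real tip front slope",(slope(o["tool_pos"]+T@[.008,0,-.028])*1000).round(1))
c=env.read_camera("wrist");R=cv2.Rodrigues(c["rvec"])[0];t=c["tvec"].ravel();d=c["depth"]
v,u=np.mgrid[:384,:512];x=(u-c["cx"])/c["fx"];y=(v-c["cy"])/c["fy"];r=np.hypot(x,y)+1e-9
L=((np.dstack([x/r*np.tan(r)*d,y/r*np.tan(r)*d,d])-t)@R-SP)@S*1000
hsv=cv2.cvtColor(c["pixels"],cv2.COLOR_BGR2HSV)
for s in(-1,1):
    m=(d>.05)&(v<224)&(L[...,2]>34)&(L[...,2]<70)&(np.abs(L[...,1]-37*s)<26)&(np.abs(L[...,0])<150)&(hsv[...,1]>60)
    if m.sum()>50:
        if s<0:
            q=L[m];f=lambda p:np.linalg.norm(q-p,axis=1)-30
            from scipy.optimize import least_squares
            print("ball",least_squares(f,[q[:,0].mean(),-37,30],loss="soft_l1").x.round(1),m.sum())
        else: print("roller x",np.percentile(L[m][:,0],[2,98]).round(1),"y",np.percentile(L[m][:,1],[2,98]).round(1))
if len(sys.argv)>1: cv2.imwrite(sys.argv[1],c["pixels"])
E
python3 w.py
```

```text
time_s: 6.25
tool_pos: [0.5214, -0.0789, 0.0228]
tool_rot: [180.0, 0.0, 64.9]
force: [0.9, -1.0, 0.6]
grip_width: 0.0007
grasp_force: 0.3
t 6.25 force ramp [-0.46 -1.25  0.56] tcp ramp [-167.4  -37.6   22.8] yaw [1.7997e+02 1.0000e-02 6.4850e+01]
real tip front slope [-157.1  -37.5   27.9]
ball [-125.4  -37.6   30.5] 9062
roller x [-137.8 -105.1] y [11.8 61.5]
```

Contact is now right: small force, ball at -125. Pushing steadily.

```bash
python3 -m jog '[{"dp":[0.4,0,-0.06],"twist":0,"fingers":0},{"dp":[1,0,-0.14],"twist":0,"fingers":0},{"dp":[1.6,0,-0.22],"twist":0,"fingers":0},{"dp":[2.2,0,-0.31],"twist":0,"fingers":0},{"dp":[2.8,0,-0.39],"twist":0,"fingers":0},{"dp":[3.4,0,-0.48],"twist":0,"fingers":0},{"dp":[4,0,-0.56],"twist":0,"fingers":0},{"dp":[4.6,0,-0.65],"twist":0,"fingers":0}]'; python3 w.py
```

```text
time_s: 7.3
tool_pos: [0.5408, -0.0371, 0.0291]
tool_rot: [180.0, 0.0, 64.9]
force: [-0.8, -0.9, 0.3]
grip_width: 0.0005
grasp_force: 0.3
t 7.3 force ramp [-1.16  0.39  0.3 ] tcp ramp [-121.3  -37.2   29.1] yaw [1.800e+02 1.000e-02 6.485e+01]
real tip front slope [-110.5  -37.2   27.7]
ball [-78.9 -37.4  30.5] 9111
roller x [-105.9 -104.3] y [12.7 62.4]
```

```bash
python3 -m jog '[{"dp":[0.6,0,-0.08],"twist":0,"fingers":0},{"dp":[1.2,0,-0.17],"twist":0,"fingers":0},{"dp":[1.8,0,-0.25],"twist":0,"fingers":0},{"dp":[2.4,0,-0.34],"twist":0,"fingers":0},{"dp":[3,0,-0.42],"twist":0,"fingers":0},{"dp":[3.6,0,-0.51],"twist":0,"fingers":0},{"dp":[4.2,0,-0.59],"twist":0,"fingers":0},{"dp":[4.8,0,-0.67],"twist":0,"fingers":0}]'
python3 -m jog '[{"dp":[0.6,0,-0.08],"twist":0,"fingers":0},{"dp":[1.2,0,-0.17],"twist":0,"fingers":0},{"dp":[1.8,0,-0.25],"twist":0,"fingers":0},{"dp":[2.4,0,-0.34],"twist":0,"fingers":0},{"dp":[3,0,-0.42],"twist":0,"fingers":0},{"dp":[3.6,0,-0.51],"twist":0,"fingers":0},{"dp":[4.2,0,-0.59],"twist":0,"fingers":0},{"dp":[4.8,0,-0.67],"twist":0,"fingers":0}]'
python3 w.py
```

```text
time_s: 8.35
tool_pos: [0.5612, 0.0064, 0.0358]
tool_rot: [180.0, 0.0, 64.9]
force: [0.1, 0.1, 0.1]
grip_width: 0.0003
grasp_force: 0.3
time_s: 9.35
tool_pos: [0.5816, 0.0498, 0.0425]
tool_rot: [180.0, 0.0, 64.9]
force: [0.2, -0.5, 0.1]
grip_width: 0.0006
grasp_force: 0.3
t 9.35 force ramp [-0.41 -0.39  0.1 ] tcp ramp [-25.3 -37.   42.5] yaw [1.800e+02 1.000e-02 6.485e+01]
real tip front slope [-13.6 -37.   27.6]
ball [ 18.1 -37.1  30.5] 9090
```

```bash
python3 -m jog '[{"dp":[0.6,0,-0.08],"twist":0,"fingers":0},{"dp":[1.2,0,-0.17],"twist":0,"fingers":0},{"dp":[1.8,0,-0.25],"twist":0,"fingers":0},{"dp":[2.4,0,-0.34],"twist":0,"fingers":0},{"dp":[3,0,-0.42],"twist":0,"fingers":0},{"dp":[3.6,0,-0.51],"twist":0,"fingers":0},{"dp":[4.2,0,-0.59],"twist":0,"fingers":0},{"dp":[4.8,0,-0.67],"twist":0,"fingers":0}]'
python3 -m jog '[{"dp":[0.5,0,-0.1],"twist":0,"fingers":0},{"dp":[1.0,0,-0.2],"twist":0,"fingers":0},{"dp":[1.5,0,-0.3],"twist":0,"fingers":0},{"dp":[2,0,-0.4],"twist":0,"fingers":0},{"dp":[2.5,0,-0.5],"twist":0,"fingers":0},{"dp":[3,0,-0.6],"twist":0,"fingers":0},{"dp":[3.5,0,-0.7],"twist":0,"fingers":0},{"dp":[4,0,-0.8],"twist":0,"fingers":0}]'
python3 w.py
```

```text
time_s: 10.4
tool_pos: [0.602, 0.0931, 0.0492]
tool_rot: [-180.0, 0.0, 64.8]
force: [-0.8, -0.6, 1.0]
grip_width: 0.0007
grasp_force: 0.5
time_s: 11.4
tool_pos: [0.6191, 0.1295, 0.0572]
tool_rot: [180.0, -0.0, 64.9]
force: [-0.2, -0.9, 0.8]
grip_width: 0.0003
grasp_force: 0.3
t 11.4 force ramp [-0.95 -0.22  0.79] tcp ramp [ 62.7 -36.8  57.2] yaw [180.    -0.    64.85]
real tip front slope [ 75.6 -36.8  30. ]
ball [107.5 -36.9  34.4] 9344
```

```bash
python3 -m jog '[{"dp":[0.2,0,-0.03],"twist":0,"fingers":0},{"dp":[0.4,0,-0.06],"twist":0,"fingers":0},{"dp":[0.6,0,-0.08],"twist":0,"fingers":0},{"dp":[0.8,0,-0.11],"twist":0,"fingers":0},{"dp":[1,0,-0.14],"twist":0,"fingers":0},{"dp":[1.2,0,-0.17],"twist":0,"fingers":0},{"dp":[1.4,0,-0.2],"twist":0,"fingers":0},{"dp":[1.4,0,-0.2],"twist":0,"fingers":0}]'; python3 w.py
```

```text
time_s: 12.45
tool_pos: [0.6248, 0.1421, 0.0591]
tool_rot: [-180.0, -0.0, 64.9]
force: [0.6, -0.8, -0.1]
grip_width: 0.0005
grasp_force: 0.0
t 12.45 force ramp [-0.49 -0.86 -0.11] tcp ramp [ 76.6 -36.6  59.1] yaw [-180.     -0.     64.87]
real tip front slope [ 89.6 -36.6  29.9]
ball [123.1 -37.   30.5] 8857
```

The ball has dropped into the pocket (z back to 30.5, no contact). I'll back the fingers off, then lift.

```bash
python3 -m jog '[{"dp":[-0.5,0,0.05],"twist":0,"fingers":0},{"dp":[-1.5,0,0.1],"twist":0,"fingers":0},{"dp":[-3,0,0],"twist":0,"fingers":0},{"dp":[-4,0,-1.5],"twist":0,"fingers":0},{"dp":[-5,0,-4],"twist":0,"fingers":0},{"dp":[-6,0,-7],"twist":0,"fingers":0},{"dp":[-7,0,-8],"twist":0,"fingers":0},{"dp":[-7,0,-8],"twist":0,"fingers":0}]'; python3 w.py; python3 w.py pics/w9.png
```

```text
time_s: 13.5
tool_pos: [0.5954, 0.077, 0.14]
tool_rot: [179.9, 0.0, 64.7]
force: [-0.3, -0.7, -0.9]
grip_width: 0.0008
grasp_force: 0.0
t 13.5 force ramp [-0.79 -0.08 -0.85] tcp ramp [  5.2 -37.8 140. ] yaw [179.88   0.    64.74]
real tip front slope [ 30.2 -37.8 120. ]
ball [123.2 -37.   30.5] 4241
t 13.55 force ramp [ 0.65  0.04 -1.14] tcp ramp [  5.6 -37.  138.9] yaw [1.7999e+02 3.0000e-02 6.4790e+01]
real tip front slope [ 30.4 -37.  118.8]
ball [123.2 -37.   30.5] 4296
```

View pics/w9.png

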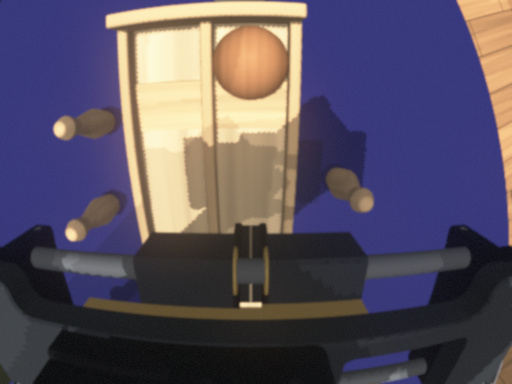

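The ball sits still in the pocket at (251,62), on the floor just past the ridge. My ramp origin reads about 5 mm low along the slope, as it did at the start, so its true x is about 128 mm. The arm touches nothing.

```bash
python3 -c "
from cell import env
print(env.sign_off())"
```

```text
the job is handed in; nothing more can be done
None
```

I handed the job in with the ball at rest in the top pocket of its own lane and the arm clear; the hand-in printed no verdict, and I never re-measured the roller, which stayed out of contact as far as I could see.

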